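Close a picture-frame joint with a quick clamp, then free the clamp

TASK

The last rail of the small picture frame still stands open on its dowels: pump the clamp's black trigger (do not push the clamp head or the frame by hand) until the jaw has closed the joint completely, and keep it squeezed firmly but gently with the trigger held for about a second, without crushing the soft moulding. Then hold the red release lever down and slide the clamp head all the way back to its home stop, leaving the joint closed, both levers let go and everything else on the bench where it was.

Things in the scene. Friction and masses are not known exactly. Their poses are not given: they have to be found in the camera images.
- jig: Plywood board 520 x 240 x 12 mm, fixed to the bench. Origin: in its underside (bench height), under the clamp bar. x axis: along the bar towards the picture frame (clamping direction); z up. It spans x -155 to 365, y -120 to 120 mm. A toothed steel bar (pitch 8 mm, top 46 mm above the bench) lies along y = 0 and carries the orange clamp head; a wooden fence stands at x = 345 to 359 mm.
- jaw (a joint): Slide of the whole clamp head along the jig's x, m: 0 = fully back at its home stop, 0.075 = farthest forward. All clamp parts ride on it. About 3 N of friction. A one-way ratchet lets it go forward only, unless the red release lever is held down; when a pump stroke ends it may drop back by up to one 8 mm tooth.
- shell: Orange body of the clamp head with grey jaw plate. Origin: the jig's origin plus joint jaw along x, same axes. In it, cheeks span x -85 to 117 mm, |y| under 17 mm, up to 58 mm above the bench, with a tower up to 95 mm at x = 19 to 49 mm; jaw plate 80 mm wide, top 52 mm, at x = 113 to 123 mm.
- pad: Black rubber jaw pad 70 mm wide, 20 mm high, that meets the frame rail. Origin: middle of its front face, 26 mm above the bench, 138 mm ahead of the head's origin. A spring behind it (12 N per mm, 10 mm travel) gives as it squeezes. Right squeeze on the frame: 15 to 25 N; above 40 N the soft moulding is crushed.
- trigger (a joint): Angle of the black trigger lever, rad: 0 = up at rest (sprung), 0.56 = hard stop down. Its hinge lies across the bar 85 mm above the bench, 32 mm ahead of the head's origin; the lever points forward (+x). Pressing it down drives the head forward: the first 0.1 to 0.3 rad idle, then about 34 mm per rad (8 to 14 mm a stroke). Let it rise fully (below 0.03) between strokes.
- trigger_pad (a point): Middle of the top face of the trigger's paddle (black, 40 x 40 mm), 84 mm ahead of the trigger hinge and 33 mm above it at rest, sloping 0.28 rad, front edge up. It swings about the hinge on a 90 mm radius, down to 68 mm above the bench at the stop, and rides with the head. Press it from above with closed fingers.
- frame: The other three sides of the dark picture frame, 180 x 145 mm, 24 mm high, fixed on the jig against the fence. Origin = the jig's origin.
- release (a joint): Angle of the red release lever, rad: 0 to 0.25 at rest (its pawl in or on the teeth), 0.34 = hard stop down; above 0.29 the pawl is clear and the head can be slid back. Its hinge lies across the bar 50 mm above the bench, 53 mm behind the head's origin. It springs up and re-locks when let go. 5 N holds it down, 7 to 12 N while pulling it along; over 40 N bends it.
- release_pad (a point): Middle of the floor of the red release lever's thumb trough (40 mm wide, 40 mm long along the bar between two lips 10 mm high): 48 mm ahead of the lever's hinge, 81 mm above the bench at 0, 63 mm when fully down, where its floor is level. Press in it with closed fingers and, keeping the press, pull towards the jig's -x: the fingers push the rear lip and carry the head along.
- rail (a joint): Slide of the loose frame rail along the jig's x, m: 0 = widest open, 0.009 = fully closed. Tight dowels (5 N to push) keep it where left. Felt pressing down on the paddle: 2 N idle, 3 to 5 N while the head runs free, 4 to 7 N while the joint is closing; once shut it rises steeply, and 8 to 11 N there means the right squeeze. Over 40 N bends the trigger.
- rail_back (a point): Middle of the top edge of the loose rail's back face, which the jaw pad meets: dark moulding 180 mm wide, 25 mm thick, top 36 mm above the bench, 191 mm ahead of the jig's origin when joint rail reads 0.
- brass_corner: brass L-shaped corner piece, 34 mm legs, 6 mm high, lying inside the frame; a bystander, leave it alone. Origin at the middle of its underside.
- tap_block: pale wooden block 60 x 35 x 28 mm, on the jig board beside the clamp; a bystander, leave it alone. Origin at the middle of its underside.
- glue_pot: glue jar with a red cap, 42 mm wide, 60 mm high, on the jig board beside the clamp's rear; a bystander, leave it alone. Origin at the middle of its underside.
- mallet: wooden mallet 240 mm long lying on the bench; a bystander, leave it alone. Origin at the middle of its underside.
- brush_cup: blue ceramic cup 72 mm wide, 85 mm high; a bystander, leave it alone. Origin at the middle of its underside.
- stamp: steel leather stamp 75 mm long, 12 mm thick; a bystander, leave it alone. Origin at the middle of its underside.
- leather_stack: stack of leather pieces 140 x 110 x 18 mm; a bystander, leave it alone. Origin at the middle of its underside.
- wax_tin: round brass tin 72 mm wide, 22 mm high; a bystander, leave it alone. Origin at the middle of its underside.

How it is judged:
On the way, in this order (a step that is already met when the one before it is completed fails the run):
1. with the trigger pressed, the joint is closed and squeezed with at least 12 N for 0.6 s (value of joint rail above 0.0075 m and contact force between pad and rail above 12 N and value of joint trigger above 0.08 rad and contact force between the fingers and trigger above 1 N), for 0.6 s.
2. the release lever is pressed down by the gripper while the jaw is still forward (value of joint release above 0.29 rad and value of joint jaw above 0.03 m and contact force between the fingers and release above 1 N), for 0.05 s.
3. the clamp head is slid back to its home stop (value of joint jaw below 0.005 m), for 0.1 s.
At the end, for the whole second after the job is handed in: The frame joint is closed (joint rail above 7.5 mm of 9 mm), the clamp head is within 5 mm of its home stop and at rest, the trigger is up (below 0.05 rad), the release lever is let go, and the pad no longer presses on the rail (value of joint jaw below 0.005 m and value of joint rail above 0.0075 m and value of joint trigger below 0.05 rad and value of joint release below 0.29 rad and contact force between pad and rail below 1 N and velocity of joint jaw between -0.02 and 0.02 m/s); the robot touches nothing.
It fails at once if the frame is crushed: more than 40 N between the jaw pad and the rail (contact force between pad and rail above 40 N).
It fails at once if the robot pushes on the frame or its rail by hand (contact force between any of the fingers, the arm and rail above 2 N or contact force between any of the fingers, the arm and frame above 2 N).
It fails at once if the clamp head or its jaw pad is pushed by hand before the joint is closed ((contact force between any of the fingers, the arm and shell above 3 N or contact force between any of the fingers, the arm and pad above 3 N) and value of joint rail below 0.0075 m).
It fails at once if the trigger or the release lever is pressed with more than 40 N (contact force between the fingers and trigger above 40 N or contact force between the fingers and release above 40 N).
It fails at once if a bystander is moved more than 15 mm (distance of any of brass_corner, tap_block, glue_pot, mallet, brush_cup, stamp, leather_stack, wax_tin from where it was at the start of the episode above 0.015 m).
It also fails if it takes over 72 s, if anything falls off the work surface, if the arm or the gripper's body presses on something with over 40 N, if the wrist force passes 120 N, or if a joint passes its speed limit or range.

ROBOT

A 7-joint arm with a two-finger parallel gripper is mounted at the origin on the work surface. World frame = base frame: x ahead of the robot, y to its left, z up, the work surface at z = 0. Lengths are in m, angles in rad, forces in N, time in s.
With the tool pointing down it reaches from about 0.35 to 0.9 m from the base axis. Payload 8.1 kg.
Tool frame: the origin (TCP) lies midway between the tips of the shut fingers; the grasp point (between the pads) lies 19 mm behind it; z points along the fingers, y is the line along which they close (so a half turn about z gives the same grasp; the last joint's range is limited). The gripper opens to 92 mm and grips with 3 to 60 N. Pads are 19 mm wide; open, the fingers measure 130 mm over their backs; the gripper's body (75 mm by 190 mm) begins 47 mm behind the grasp point.
Start: joints at [-1.281, 0.434, 0.025, 1.573, -0.012, 1.134, -0.075], TCP at [0.239, 0.577, 0.227] pointing down, gripper open.
Joint ranges: [-2.62, 2.62], [-0.44, 2.09], [-1.27, 1.32], [0.08, 2.57], [-1.32, 4.46], [0.12, 2], [-2.74, 2.74]. Speed limits (rad/s): [2.22, 2.22, 3.01, 3.01, 3.14, 3.14, 3.14].

INTERFACE

Orientations are given as a rotation vector (axis times angle).
In Python, from plant import * gives the robot as it stands.
- The arm moves only by the tool arm_command, never from a script. Its argument "moves" is a list of rows, each a list of 2 entries, a list of its own where there are three numbers: the shift along the tool's x, y, z in mm, then the turn, a rotation vector about the tool's x, y, z in rad. A call has 1 to 12 rows; each row is the pose to reach, as a shift and turn from the pose commanded when the call began, along the tool's axes at that moment; what a row does not reach only later rows make up. A row lasts 1/10 s, in which the tool goes at most 50 mm and 8.59 degrees, less where a joint would pass 70% of its speed; a pose out of reach is approached as far as the arm can. A call with a gripper value outside its range is refused whole. "jaw" is the closure, from -1 (fully open) to 1 (shut), set as the call begins (left out, the last holds). The fingers move at their own pace and stop on an object; "squeeze" is the grip in N (left out, the last holds). Time passes only in rows, so rows that repeat a pose let the fingers close. It gives the time, the measured TCP pose, the force, the opening and the grip force at its end, in the units of the state.
- sense(): the state, without advancing time (a new reading comes with each control period).
- get_image(name): name is "side" or "top"; returns a dict with "color" (480x640x3 uint8, red, green, blue), "range_z" (480x640 float32, m along the optical axis (not along the pixel's ray), 0 where there is no reading), "vfov" (degrees; the focal length in pixels is half the picture's height over the tangent of half this angle, whatever the lens; pixels are square), "cx", "cy" (the principal point, pixels), "xyz" and "rotation" of the camera in the world. Camera axes: x right, y down, z forward; pixel columns grow to the right and rows downward; lengths in m; the calibration is good to about 2 mm. A picture is of the moment at which its call begins.
- job_done(): hands the job in; it is judged then, once.
The state is a dict: "t": time; "q": joint angles; "qd": joint speeds; "tau": joint torques, N m; "tcp_pos": TCP position; "tcp_rot": TCP orientation; "ft_force": force on the tool from outside, world axes, zero at the start; "moment": the same for the moment, N m; "finger_gap": finger opening in m; "grasp_force": force on a finger pad.
Only numpy, scipy, OpenCV 4.12 (cv2) and the standard library are available. Lean on these libraries where they do the work, as an engineer would, in place of code of your own. Each camera call takes 0.05 s, during which the arm holds its last target. There are 200 camera calls.

## Working session

There is one attempt and no reset: what is moved stays moved. The work goes in short steps, Python scripts to look and compute and a tool call to move; the robot and the scene stay as the last step left them, time stands still between calls to the robot, and variables do not carry over. Pictures are saved under pics/ and viewed, at most 10 in all, crops included, and the job is handed in when it is done.

Besides the shell and the picture viewer there is one more tool, called after "Emit:" as name(argument=value, ...) on one line, values as JSON. arm_command: Moves the arm, as the interface text tells. Its arguments: {"type":"object","properties":{"moves":{"type":"array"},"jaw":{"type":"number"},"squeeze":{"type":"number"}},"required":["moves"]}

```bash
mkdir -p pics; cat > h.py <<'E'
from plant import *
import numpy as np, cv2
from scipy.spatial.transform import Rotation as R
def cloud(im):
    d=im["range_z"]; h,w=d.shape; f=h/2/np.tan(np.radians(im["vfov"])/2)
    u,v=np.meshgrid(np.arange(w),np.arange(h))
    P=np.stack([(u-im["cx"])/f*d,(v-im["cy"])/f*d,d],-1)
    Rm=np.array(im["rotation"]); 
    Rm=Rm if Rm.shape==(3,3) else R.from_rotvec(Rm).as_matrix()
    return P@Rm.T+np.array(im["xyz"])
def save(im,n): cv2.imwrite("pics/"+n,im["color"][:,:,::-1])
E
python3 - <<'E'
from h import *
for n in("top","side"):
    im=get_image(n); save(im,n+"0.png"); np.savez(""+n+"0.npz",c=im["color"],P=cloud(im),d=im["range_z"])
    print(n,im["vfov"],im["cx"],im["cy"],im["xyz"],im["rotation"])
print(sense())
E
```

```text
top 48.14314789630849 325.23444624992084 245.7734460664138 [ 0.2318708  -0.02743125  1.66262035] [-2.14619369  2.09290821 -0.20776183]
side 46.15810464626373 323.61175323529784 245.1913732845259 [ 0.42588534 -1.20918897  0.75695275] [-2.06349868  0.1071865  -0.04872438]
{'t': 0.1, 'q': array([-1.2806128 ,  0.43513864,  0.02498653,  1.57396528, -0.01160113,
        1.13404058, -0.07510176]), 'qd': array([-6.55450143e-04, -2.87090289e-03, -1.11987379e-03, -2.51271715e-05,
       -7.97371054e-04,  3.04081670e-04, -1.02804047e-03]), 'tau': array([ 2.98338804e-03, -6.69119096e+01,  9.87933129e-01, -3.15144217e+01,
       -6.06055325e-02,  3.74764111e-02,  2.20605324e-05]), 'tcp_pos': array([0.23910792, 0.57696435, 0.22604852]), 'tcp_rot': array([-6.13124015e-01, -3.08103476e+00,  2.19810421e-03]), 'ft_force': array([-0.47944938, -0.18626351,  0.73602734]), 'moment': array([-0.04351367,  0.03045483, -0.00965884]), 'grasp_force': 0.0, 'finger_gap': 0.09189164885418659}
```

View pics/top0.png

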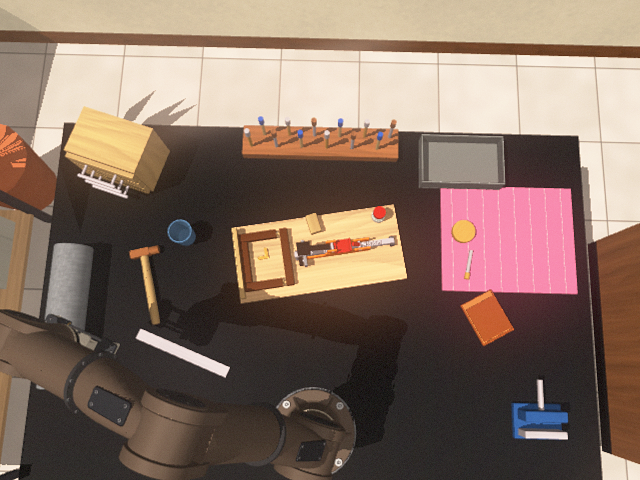

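View pics/side0.png

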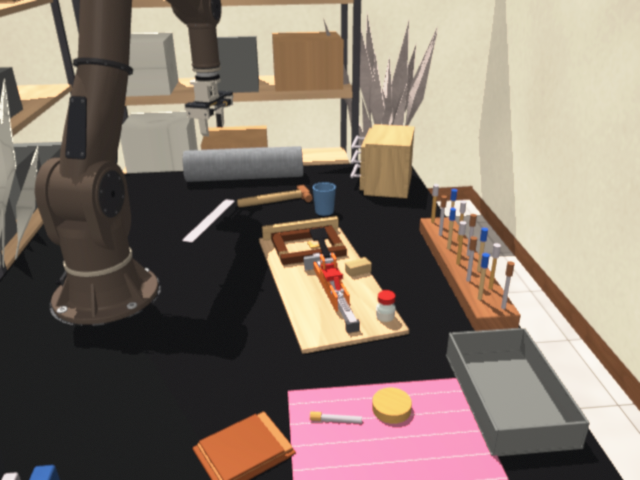

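The top view shows the board with corners near (233,228), (394,205), (407,278) and (240,302). The frame is at its left end, so jig +x is roughly world +y, and the head is at about (345,247). The side view agrees, with the glue pot at (386,305) and the tap block at (358,268).

```bash
cat > fit.py <<'E'
from h import *
z=np.load("top0.npz"); P=z["P"]; c=z["c"].astype(int); d=z["d"]
h=P[...,2]; m=np.zeros(h.shape,bool); m[195:315,222:420]=True
bd=m&(d>0)&(h>.006)&(h<.12)&(c.sum(-1)>90)
n,l,s,_=cv2.connectedComponentsWithStats(bd.astype(np.uint8)); k=1+np.argmax(s[1:,4]); bd=l==k
print("table z",np.median(h[m&(c.sum(-1)<40)]),"board z",np.median(h[bd]))
xy=P[bd][:,:2].astype(np.float32)
(cx,cy),sz,a=cv2.minAreaRect(xy*1000); print("rect",cx,cy,sz,a)
B=cv2.boxPoints(((cx,cy),sz,a)); 
e=[B[1]-B[0],B[2]-B[1]]; e=max(e,key=np.linalg.norm); e=e/np.linalg.norm(e); e=e if e[1]>0 else -e
O=np.array([cx,cy])-105*e; print("e",e,"yaw",np.arctan2(e[1],e[0]),"O",O)
n2=np.array([-e[1],e[0]])
np.savez("jig.npz",e=e,O=O)
for nm in("top","side"):
    z=np.load(nm+"0.npz");P=z["P"];c=z["c"].astype(int);r,g,b=c[...,0],c[...,1],c[...,2]
    q=P[...,:2]*1000-O; X=q@e; Y=q@n2; Z=P[...,2]*1000
    ins=(abs(Y)<120)&(X>-155)&(X<365)&(z["d"]>0)
    for name,mm in(("red",ins&(r>120)&(g<50)&(b<60)&(Z>20)),("orange",ins&(r>150)&(g>50)&(g<110)&(b<60)&(Z>20)),("dark",ins&(c.max(-1)<50)&(Z>20)),("tall",ins&(Z>75)),("bar",ins&(abs(Y)<20)&(X<-90)&(Z>35)),("dkbrown",ins&(X>180)&(X<330)&(Z>20)&(r>g+15)&(r<130))):
        if mm.sum()>3: print(nm,name,mm.sum(),*["%s %s"%(k,np.percentile(A[mm],[2,25,50,75,98]).round()) for k,A in zip("XYZ",(X,Y,Z))])
E
python3 fit.py
python3 - <<'E'
import cv2
i=cv2.imread("pics/top0.png")[195:310,225:415]; j=cv2.imread("pics/side0.png")[205:350,250:415]
cv2.imwrite("pics/c.png",cv2.vconcat([cv2.resize(i,(500,300),interpolation=2),cv2.resize(j,(500,300),interpolation=2)]))
E
```

```text
table z nan board z 0.01495969618895121
rect 538.8087768554688 -3.73052978515625 (255.282470703125, 533.276611328125) 9.1598482131958
e [-0.15918937  0.9872481 ] yaw 1.7306659 O [ 555.52366066 -107.3915863 ]
top red 4 X [-93. -91. -86. -80. -78.] Y [-79. -77. -73. -70. -70.] Z [57. 59. 61. 64. 67.]
top orange 442 X [-108.  -72.   17.   42.  115.] Y [-99. -66.   0.  17.  21.] Z [24. 63. 69. 74. 84.]
top tall 456 X [-102.   63.  105.  143.  166.] Y [-92.  -6.   3.  10.  22.] Z [ 76.  89. 106. 116. 126.]
top bar 80 X [-130. -123. -114. -103.  -91.] Y [-13.  -5.  -0.   5.  13.] Z [36. 39. 41. 44. 49.]
top dkbrown 352 X [192. 245. 302. 321. 329.] Y [-80. -60. -22.  59.  96.] Z [22. 31. 35. 38. 44.]
side red 194 X [-116. -107.   -2.    9.   55.] Y [-96. -73.  -2.   5.  21.] Z [59. 66. 69. 72. 78.]
side orange 540 X [-108.  -50.   11.   47.  112.] Y [-98. -11.  16.  19.  22.] Z [24. 40. 65. 70. 84.]
side dark 223 X [ 72. 111. 137. 149. 161.] Y [-12.  -0.   4.  10.  23.] Z [ 93. 104. 113. 116. 121.]
side tall 502 X [  7.  62. 103. 139. 164.] Y [-14.  -3.   5.  12.  24.] Z [ 76.  88. 101. 113. 121.]
side bar 120 X [-132. -126. -115. -102.  -91.] Y [-10.  -4.   1.   6.  12.] Z [35. 38. 39. 41. 43.]
side dkbrown 859 X [188. 198. 255. 315. 328.] Y [-78. -57.  34.  75.  96.] Z [21. 29. 33. 35. 38.]
  return _methods._mean(a, axis=axis, dtype=dtype,
  ret = ret.dtype.type(ret / rcount)
```

View pics/c.png

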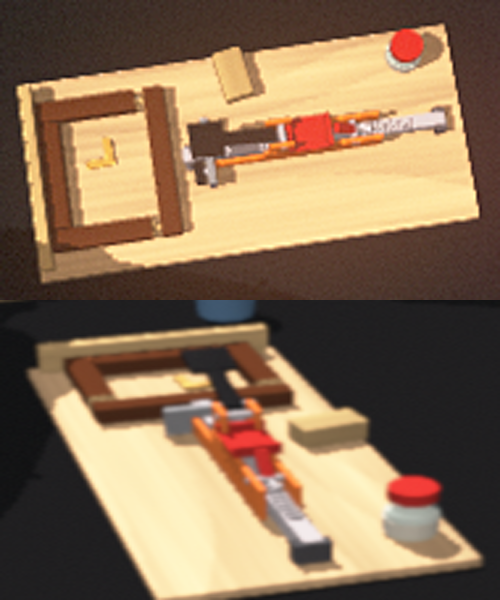

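```bash
cat >> fit.py <<'E'
    print("-----",nm)
    A=ins&(Z>100)&(abs(Y)<40); p=np.c_[X[A],Y[A],Z[A]]
    print("paddle",len(p),np.percentile(p,[1,5,25,50,75,95,99],axis=0).round().tolist())
    B_=ins&(r>120)&(g<60)&(b<70)&(Z>50)&(abs(Y)<40); p=np.c_[X[B_],Y[B_],Z[B_]]
    if len(p)>5: print("redlever",len(p),np.percentile(p,[1,5,25,50,75,95,99],axis=0).round().tolist())
    A=ins&(Z>28)&(Z<60)&(abs(Y)<45)&(X>90)&(X<185); p=np.c_[X[A],Y[A],Z[A]]
    print("jaw",len(p),np.percentile(p,[1,5,25,50,75,95,99],axis=0).round().tolist())
    A=ins&(Z>30)&(Z<42)&(abs(Y)>35)&(X>170)&(X<240); p=X[A]; print("rail X",np.percentile(p,[2,10,50,90,98]).round())
    q=(P[...,:2]*1000-O); A=(Z>9)&(Z<16)&(z["d"]>0)&(abs(q@n2)<140)&(q@e>-200)&(q@e<400)&(c.sum(-1)>300)
    print("board",np.percentile((q@e)[A],[.2,1,99,99.8]).round(),np.percentile((q@n2)[A],[.2,1,99,99.8]).round(), np.median(Z[A]))
E
python3 fit.py 2>/dev/null| grep -A9 -e -----
```

```text
----- top
paddle 264 [[74.0, -16.0, 100.0], [90.0, -13.0, 102.0], [121.0, -3.0, 109.0], [140.0, 4.0, 115.0], [154.0, 10.0, 120.0], [165.0, 22.0, 125.0], [168.0, 23.0, 128.0]]
redlever 15 [[-17.0, -14.0, 60.0], [-17.0, -13.0, 61.0], [-12.0, -5.0, 65.0], [12.0, 4.0, 71.0], [50.0, 6.0, 77.0], [57.0, 7.0, 85.0], [58.0, 8.0, 85.0]]
jaw 209 [[91.0, -33.0, 29.0], [95.0, -1.0, 30.0], [115.0, 8.0, 36.0], [145.0, 15.0, 41.0], [159.0, 22.0, 46.0], [174.0, 39.0, 55.0], [178.0, 43.0, 59.0]]
rail X [192. 195. 209. 233. 238.]
board [-154. -150.  337.  357.] [-118. -115.  122.  125.] 12.602309253161526
side red 194 X [-116. -107.   -2.    9.   55.] Y [-96. -73.  -2.   5.  21.] Z [59. 66. 69. 72. 78.]
side orange 540 X [-108.  -50.   11.   47.  112.] Y [-98. -11.  16.  19.  22.] Z [24. 40. 65. 70. 84.]
side dark 223 X [ 72. 111. 137. 149. 161.] Y [-12.  -0.   4.  10.  23.] Z [ 93. 104. 113. 116. 121.]
side tall 502 X [  7.  62. 103. 139. 164.] Y [-14.  -3.   5.  12.  24.] Z [ 76.  88. 101. 113. 121.]
--
----- side
paddle 258 [[93.0, -14.0, 100.0], [103.0, -12.0, 102.0], [128.0, -3.0, 108.0], [139.0, 5.0, 113.0], [152.0, 13.0, 117.0], [163.0, 23.0, 121.0], [167.0, 24.0, 122.0]]
redlever 198 [[-19.0, -13.0, 56.0], [-15.0, -11.0, 60.0], [-1.0, -2.0, 67.0], [8.0, 4.0, 70.0], [47.0, 11.0, 74.0], [54.0, 21.0, 77.0], [56.0, 22.0, 79.0]]
jaw 209 [[94.0, -25.0, 29.0], [108.0, -4.0, 30.0], [140.0, 12.0, 36.0], [145.0, 20.0, 40.0], [147.0, 31.0, 47.0], [173.0, 42.0, 51.0], [181.0, 44.0, 52.0]]
rail X [188. 192. 206. 231. 238.]
board [-158. -154.  330.  350.] [-117. -113.  122.  126.] 10.781164902999574
```

```bash
cat >> h.py <<'E'
J=np.load("jig.npz"); e=J["e"]; n2=np.array([-e[1],e[0]]); O=J["O"]+4*n2
T=np.c_[np.r_[e,0],-np.r_[n2,0],[0,0,-1]]
def st():
    s=sense(); p=np.array(s["tcp_pos"])*1000; q=p[:2]-O
    print("t %.2f jig x %.1f y %.1f z %.1f F(jig) %s tilt %s"%(s["t"],q@e,q@n2,p[2],np.round([s["ft_force"][:2]@e,s["ft_force"][:2]@n2,s["ft_force"][2]],1),(R.from_matrix(T).inv()*R.from_rotvec(s["tcp_rot"])).as_rotvec().round(3)), "gap",round(s["finger_gap"],4),"q",np.round(s["q"],2))
    return s
def goal(x,y,z):
    s=st(); Rc=R.from_rotvec(s["tcp_rot"]); w=np.r_[O+x*e+y*n2,z]-np.array(s["tcp_pos"])*1000
    print("shift",Rc.inv().apply(w).round(1),"turn",(Rc.inv()*R.from_matrix(T)).as_rotvec().round(4))
E
python3 -c "
from h import *
goal(147,0,190)"
```

```text
t 0.10 jig x 726.0 y 199.4 z 226.0 F(jig) [-0.1  0.5  0.7] tilt [ 1.000e-03 -1.000e-03 -1.018e+00] gap 0.0919 q [-1.28  0.44  0.02  1.57 -0.01  1.13 -0.08]
shift [-473.7 -388.    36.7] turn [-1.2000e-03  8.0000e-04  1.0181e+00]
```

Emit:
arm_command(moves=[[[-474,-388,0],[0,0,1.018]],[[-474,-388,0],[0,0,1.018]],[[-474,-388,0],[0,0,1.018]],[[-474,-388,0],[0,0,1.018]],[[-474,-388,0],[0,0,1.018]],[[-474,-388,0],[0,0,1.018]],[[-474,-388,0],[0,0,1.018]],[[-474,-388,0],[0,0,1.018]],[[-474,-388,0],[0,0,1.018]],[[-474,-388,0],[0,0,1.018]],[[-474,-388,0],[0,0,1.018]],[[-474,-388,0],[0,0,1.018]]], jaw=1, squeeze=20)

```text
t: 1.3
tcp_pos: [0.5231, 0.0468, 0.2267]
tcp_rot: [-2.036, -2.392, -0.0]
ft_force: [0.8, 0.5, -0.4]
finger_gap: 0.0019
grasp_force: 0.0
```

```bash
python3 -c "
from h import *
goal(147,0,150)"
```

```text
t 1.30 jig x 157.3 y 3.5 z 226.7 F(jig) [ 0.3 -0.9 -0.4] tilt [ 0.  0. -0.] gap 0.0019 q [-0.57  0.28  0.48  1.84 -0.15  1.05  0.13]
shift [-10.4   3.5  76.7] turn [-0.     -0.0003  0.0005]
```

Emit:
arm_command(moves=[[[0,0,40],[0,0,0]],[[0,0,60],[0,0,0]],[[0,0,60],[0,0,0]],[[0,0,60],[0,0,0]]])

```text
t: 1.7
tcp_pos: [0.5226, 0.0486, 0.167]
tcp_rot: [-2.037, -2.392, 0.001]
ft_force: [0.4, -0.5, 1.0]
finger_gap: 0.0003
grasp_force: 0.0
```

```bash
python3 - <<'E'
from h import *
goal(147,0,140)
im=get_image("side"); save(im,"s1.png"); i=im["color"][180:330,240:420,::-1]
it=get_image("top"); j=it["color"][180:300,230:410,::-1]
cv2.imwrite("pics/c1.png",cv2.vconcat([cv2.resize(i,(600,300),interpolation=2),cv2.resize(j,(600,300),interpolation=2)]))
E
```

```text
t 1.70 jig x 159.3 y 3.7 z 167.0 F(jig) [-0.5 -0.3  1. ] tilt [ 0.001 -0.    -0.   ] gap 0.0003 q [-0.55  0.35  0.46  1.92 -0.19  0.91  0.17]
shift [-12.3   3.7  27. ] turn [-0.0007  0.0002  0.0002]
```

View pics/c1.png

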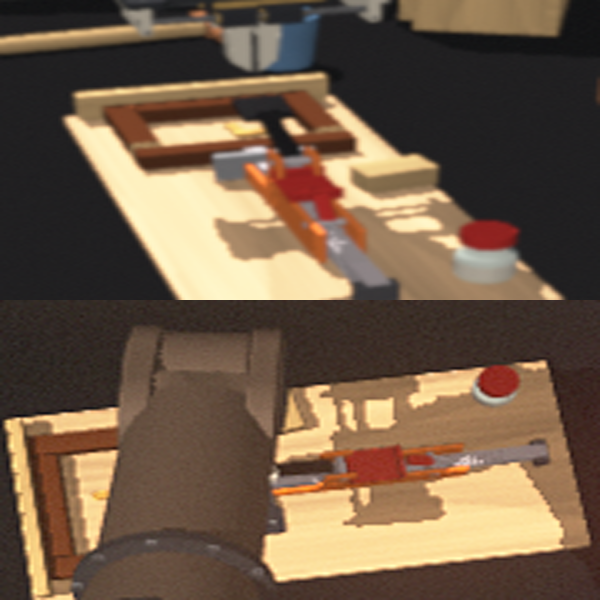

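The fingers are shut above the paddle, at about (265,50) in the side crop, and the arm is clear of the bystanders. Measured jaw start is about 31 mm, so the paddle centre is at jig x ≈ 147.

Emit:
arm_command(moves=[[[-12,4,20],[0,0,0]],[[-12,4,37],[0,0,0]],[[-12,4,41],[0,0,0]],[[-12,4,43],[0,0,0]],[[-12,4,45],[0,0,0]],[[-12,4,47],[0,0,0]],[[-11,4,49],[0,0,0]],[[-11,4,51],[0,0,0]]])

```text
t: 2.6
tcp_pos: [0.5288, 0.0388, 0.1161]
tcp_rot: [2.036, 2.392, 0.002]
ft_force: [-0.5, 0.2, 0.9]
finger_gap: 0.0004
grasp_force: 0.7
```

```bash
python3 -c "
from h import *
st()"
```

```text
t 2.60 jig x 148.5 y -0.9 z 116.1 F(jig) [0.3 0.5 0.9] tilt [-0.001  0.    -0.   ] gap 0.0004 q [-0.5   0.43  0.44  1.96 -0.24  0.8   0.23]
```

Emit:
arm_command(moves=[[[1,0,3],[0,0,0]],[[2,0,6],[0,0,0]],[[3,0,9],[0,0,0]],[[3,0,9],[0,0,0]]])

```text
t: 3.0
tcp_pos: [0.5281, 0.0414, 0.1065]
tcp_rot: [2.037, 2.392, 0.0]
ft_force: [0.9, 0.8, 2.1]
finger_gap: 0.0003
grasp_force: 1.1
```

Emit:
arm_command(moves=[[[1,0,4],[0,0,0]],[[2,0,8],[0,0,0]],[[4,0,12],[0,0,0]],[[4,0,12],[0,0,0]]])

```text
t: 3.4
tcp_pos: [0.5273, 0.0464, 0.0946]
tcp_rot: [-2.035, -2.392, -0.001]
ft_force: [-0.2, 2.9, 4.1]
finger_gap: 0.0005
grasp_force: 2.3
```

Emit:
arm_command(moves=[[[2,0,4],[0,0,0]],[[4,0,8],[0,0,0]],[[5,0,12],[0,0,0]],[[5,0,12],[0,0,0]]])

```text
t: 3.8
tcp_pos: [0.5264, 0.0513, 0.0826]
tcp_rot: [-2.035, -2.392, -0.001]
ft_force: [-0.5, 3.0, 3.8]
finger_gap: 0.0002
grasp_force: 2.2
```

```bash
python3 -c "
from h import *
st()"
```

```text
t 3.80 jig x 161.3 y -0.5 z 82.6 F(jig) [ 3.1 -0.   3.8] tilt [ 0.     0.001 -0.001] gap 0.0002 q [-0.5   0.47  0.41  1.99 -0.28  0.73  0.24]
```

Emit:
arm_command(moves=[[[1,0,4],[0,0,0]],[[3,0,7],[0,0,0]],[[3,0,9],[0,0,0]],[[3,0,9],[0,0,0]]])

```text
t: 4.2
tcp_pos: [0.526, 0.0537, 0.0739]
tcp_rot: [-2.036, -2.392, -0.001]
ft_force: [-1.4, 2.3, 6.7]
finger_gap: 0.0005
grasp_force: 3.5
```

Emit:
arm_command(moves=[[[-2,0,-12],[0,0,0]],[[-4,0,-24],[0,0,0]],[[-6,0,-36],[0,0,0]],[[-8,0,-48],[0,0,0]],[[-8,0,-56],[0,0,0]],[[-8,0,-56],[0,0,0]]])

```text
t: 4.8
tcp_pos: [0.5281, 0.0452, 0.1311]
tcp_rot: [2.036, 2.391, 0.003]
ft_force: [-0.4, -0.2, 0.2]
finger_gap: 0.0002
grasp_force: 0.0
```

```bash
cat > look.py <<'E'
from h import *
s=st(); im=get_image("side"); P=cloud(im); q=P[...,:2]*1000-O; X=q@e; Y=q@n2; Z=P[...,2]*1000; c=im["color"].astype(int)
ins=(abs(Y)<120)&(X>-155)&(X<365)&(im["range_z"]>0)
r,g,b=c[...,0],c[...,1],c[...,2]
A=ins&(r>120)&(r>2.5*g)&(g<60)&(b<70)&(Z>50)&(abs(Y)<40)&(X<100); print("red X",np.percentile(X[A],[5,50,95]).round(1))
A=ins&(abs(Y-30)<10)&(X>90)&(X<210)&(Z>33)&(Z<52)&(abs(r-b)<30); print("jawplate X,Z",A.sum(),np.percentile(X[A],[5,25,50,75,95]).round(1))
A=ins&(Z>28)&(Z<42)&(abs(Y)>45)&(abs(Y)<90)&(X>170)&(X<240)&(r>g+15); print("rail X",np.percentile(X[A],[2,10,50,90,98]).round(1))
A=ins&(r>90)&(r>1.6*g)&(g>b)&(b<60)&(Z>20)&(Y>5)&(Y<30)&(X>-120)&(X<160); print("orange X",np.percentile(X[A],[2,10,50,90,98]).round(1))
E
python3 look.py
```

```text
t 4.80 jig x 155.0 y -1.2 z 131.1 F(jig) [-0.1  0.5  0.2] tilt [-0.002  0.     0.   ] gap 0.0002 q [-0.52  0.4   0.45  1.95 -0.23  0.84  0.21]
red X [-5.4 39.4 62.3]
jawplate X,Z 60 [153.3 155.2 157.4 160.9 166. ]
rail X [188.5 191.  206.6 230.9 237.9]
orange X [-40.4 -28.7  39.4  84.8 133.4]
```

Emit:
arm_command(moves=[[[1,0,7],[0,0,0]],[[2,0,13],[0,0,0]],[[4,0,20],[0,0,0]],[[6,0,26],[0,0,0]],[[7,0,31],[0,0,0]],[[10,0,36],[0,0,0]],[[11,0,40],[0,0,0]],[[12,0,44],[0,0,0]],[[14,0,48],[0,0,0]],[[15,0,52],[0,0,0]],[[17,0,57],[0,0,0]],[[17,0,57],[0,0,0]]])

```text
t: 6.05
tcp_pos: [0.5244, 0.0621, 0.0723]
tcp_rot: [-2.037, -2.392, 0.0]
ft_force: [-0.2, -0.5, 4.1]
finger_gap: 0.0005
grasp_force: 1.8
```

Emit:
arm_command(moves=[[[-2,0,-12],[0,0,0]],[[-4,0,-24],[0,0,0]],[[-6,0,-36],[0,0,0]],[[-8,0,-48],[0,0,0]],[[-8,0,-56],[0,0,0]],[[-8,0,-56],[0,0,0]]])

```text
t: 6.65
tcp_pos: [0.5267, 0.0542, 0.1302]
tcp_rot: [2.036, 2.391, 0.003]
ft_force: [-0.2, -0.9, 0.5]
finger_gap: 0.0004
grasp_force: 0.0
```

```bash
python3 look.py
```

```text
t 6.65 jig x 164.2 y -1.2 z 130.2 F(jig) [-0.9  0.3  0.5] tilt [-0.003  0.     0.   ] gap 0.0004 q [-0.54  0.4   0.45  1.95 -0.23  0.83  0.19]
red X [ 5.5 49.5 73.5]
jawplate X,Z 55 [162.6 164.4 166.4 168.8 173.7]
rail X [187.3 190.  206.  232.2 238.9]
orange X [-32.3 -20.6  48.2  96.8 143.6]
```

Emit:
arm_command(moves=[[[1,0,7],[0,0,0]],[[2,0,13],[0,0,0]],[[4,0,20],[0,0,0]],[[6,0,26],[0,0,0]],[[7,0,31],[0,0,0]],[[9,0,36],[0,0,0]],[[11,0,40],[0,0,0]],[[12,0,44],[0,0,0]],[[12,0,44],[0,0,0]]])

```text
t: 7.6
tcp_pos: [0.5238, 0.0661, 0.0844]
tcp_rot: [-2.037, -2.392, 0.0]
ft_force: [-0.7, -0.9, 4.0]
finger_gap: 0.0002
grasp_force: 1.8
```

Emit:
arm_command(moves=[[[1,0,2],[0,0,0]],[[1,0,4],[0,0,0]],[[2,0,6],[0,0,0]],[[2,0,6],[0,0,0]]])

```text
t: 8.0
tcp_pos: [0.5235, 0.0679, 0.0788]
tcp_rot: [-2.037, -2.392, -0.0]
ft_force: [-1.3, -1.4, 6.0]
finger_gap: 0.0006
grasp_force: 2.7
```

```bash
python3 look.py
```

```text
t 8.00 jig x 178.2 y -0.3 z 78.8 F(jig) [-1.2  1.5  6. ] tilt [0. 0. 0.] gap 0.0006 q [-0.53  0.48  0.41  2.   -0.28  0.72  0.21]
red X [ 8.9 53.7 75. ]
jawplate X,Z 63 [167.6 169.7 172.5 174.2 179.2]
rail X [192.3 195.1 208.  230.8 238.7]
orange X [-27.2 -14.6  57.2 110.9 148.5]
```

Emit:
arm_command(moves=[[[1,0,2],[0,0,0]],[[1,0,4],[0,0,0]],[[2,0,6],[0,0,0]],[[2,0,6],[0,0,0]]])

```text
t: 8.45
tcp_pos: [0.5233, 0.0696, 0.0729]
tcp_rot: [2.037, 2.391, -0.0]
ft_force: [-1.5, -1.5, 6.7]
finger_gap: 0.0004
grasp_force: 3.1
```

```bash
python3 look.py
```

```text
t 8.45 jig x 179.9 y -0.3 z 72.9 F(jig) [-1.2  1.7  6.7] tilt [-0. -0.  0.] gap 0.0004 q [-0.53  0.49  0.4   2.   -0.29  0.71  0.21]
red X [13.7 56.8 80.5]
jawplate X,Z 54 [169.2 172.5 174.4 175.5 181.8]
rail X [194.6 196.9 209.5 231.5 238.2]
orange X [-24.  -16.9  58.4 112.7 150.7]
```

Emit:
arm_command(moves=[[[-2,0,-12],[0,0,0]],[[-4,0,-24],[0,0,0]],[[-6,0,-36],[0,0,0]],[[-8,0,-48],[0,0,0]],[[-8,0,-56],[0,0,0]],[[-8,0,-56],[0,0,0]]])

```text
t: 9.1
tcp_pos: [0.5253, 0.0622, 0.1301]
tcp_rot: [2.036, 2.391, 0.003]
ft_force: [-0.0, -0.1, -1.0]
finger_gap: 0.0002
grasp_force: 0.0
```

```bash
python3 look.py
```

```text
t 9.10 jig x 172.2 y -1.2 z 130.1 F(jig) [-0.1  0.1 -1. ] tilt [-0.002  0.    -0.   ] gap 0.0002 q [-0.55  0.4   0.45  1.95 -0.23  0.83  0.18]
red X [11.2 56.9 79.5]
jawplate X,Z 57 [169.8 171.2 173.8 176.3 181.2]
rail X [195.2 197.3 209.3 232.3 237.9]
orange X [-25.9 -12.5  55.2 102.7 142.9]
```

Emit:
arm_command(moves=[[[1,0,7],[0,0,0]],[[2,0,13],[0,0,0]],[[4,0,20],[0,0,0]],[[5,0,24],[0,0,0]],[[6,0,28],[0,0,0]],[[6,0,28],[0,0,0]]])

```text
t: 9.75
tcp_pos: [0.5232, 0.0679, 0.1]
tcp_rot: [-2.037, -2.391, 0.002]
ft_force: [0.3, 0.6, 1.3]
finger_gap: 0.0
grasp_force: 0.6
```

Emit:
arm_command(moves=[[[1,0,3],[0,0,0]],[[2,0,6],[0,0,0]],[[2,0,6],[0,0,0]]])

```text
t: 10.05
tcp_pos: [0.5233, 0.0697, 0.0946]
tcp_rot: [2.037, 2.391, -0.0]
ft_force: [1.0, -1.8, 3.6]
finger_gap: 0.0003
grasp_force: 1.4
```

Emit:
arm_command(moves=[[[1,0,2],[0,0,0]],[[1,0,4],[0,0,0]],[[1,0,4],[0,0,0]]])

```text
t: 10.35
tcp_pos: [0.5232, 0.0712, 0.091]
tcp_rot: [-2.037, -2.392, -0.001]
ft_force: [-1.5, -1.0, 6.9]
finger_gap: 0.0006
grasp_force: 3.6
```

Emit:
arm_command(moves=[[[0.5,0,1],[0,0,0]],[[1,0,2],[0,0,0]],[[1,0,2],[0,0,0]]])

```text
t: 10.65
tcp_pos: [0.523, 0.0721, 0.0891]
tcp_rot: [-2.037, -2.392, -0.001]
ft_force: [-1.3, -1.0, 8.8]
finger_gap: 0.0004
grasp_force: 3.8
```

```bash
python3 look.py
```

```text
t 10.65 jig x 182.3 y -0.5 z 89.1 F(jig) [-0.8  1.4  8.8] tilt [-0.  0. -0.] gap 0.0004 q [-0.55  0.46  0.42  1.99 -0.27  0.74  0.19]
red X [15.6 57.9 82.9]
jawplate X,Z 58 [170.1 172.2 174.4 177.9 184.3]
rail X [195.6 198.8 211.5 231.3 239.3]
orange X [-23.9 -10.7  62.3 114.1 144.6]
```

Emit:
arm_command(moves=[[[0,0,1],[0,0,0]],[[0,0,1],[0,0,0]]])

```text
t: 10.9
tcp_pos: [0.523, 0.0724, 0.0881]
tcp_rot: [-2.036, -2.392, -0.001]
ft_force: [-1.9, -0.2, 8.1]
finger_gap: 0.0003
grasp_force: 4.1
```

```bash
python3 look.py; python3 look.py
```

```text
t 10.90 jig x 182.7 y -0.5 z 88.1 F(jig) [0.1 1.9 8.1] tilt [-0.     0.001 -0.   ] gap 0.0003 q [-0.55  0.46  0.42  1.99 -0.27  0.74  0.19]
red X [14.8 57.2 84.2]
jawplate X,Z 50 [171.4 173.4 175.4 177.1 181.9]
rail X [195.8 198.5 210.7 231.6 238.4]
orange X [-24.3 -11.3  62.6 112.5 143. ]
t 10.95 jig x 182.7 y -0.5 z 88.2 F(jig) [-0.2  2.9  7.5] tilt [-0.     0.001 -0.   ] gap 0.0002 q [-0.55  0.46  0.42  1.99 -0.27  0.74  0.19]
red X [15.2 57.9 83.9]
jawplate X,Z 56 [171.3 174.  176.5 178.4 184.7]
rail X [195.7 198.5 210.  231.6 237.5]
orange X [-24.  -10.9  64.2 112.2 145.3]
```

Emit:
arm_command(moves=[[[0.5,0,1.5],[0,0,0]],[[0.5,0,1.5],[0,0,0]]])

```text
t: 11.2
tcp_pos: [0.5228, 0.0732, 0.0865]
tcp_rot: [-2.036, -2.392, -0.001]
ft_force: [-1.2, 1.1, 7.1]
finger_gap: 0.0008
grasp_force: 3.5
```

Emit:
arm_command(moves=[[[0,0,0],[0,0,0]]])

```text
t: 11.3
tcp_pos: [0.5228, 0.0731, 0.0866]
tcp_rot: [-2.036, -2.392, -0.001]
ft_force: [-1.6, -0.1, 7.2]
finger_gap: 0.0006
grasp_force: 3.4
```

```bash
python3 look.py; python3 look.py;python3 look.py
```

```text
t 11.30 jig x 183.4 y -0.5 z 86.6 F(jig) [0.1 1.6 7.2] tilt [-0.     0.001 -0.   ] gap 0.0006 q [-0.55  0.46  0.41  1.99 -0.27  0.74  0.19]
red X [15.7 58.2 84.6]
jawplate X,Z 55 [171.5 174.2 176.3 178.6 183.1]
rail X [196.  199.1 211.5 232.1 237.8]
orange X [-21.4 -10.   65.4 114.2 149.9]
t 11.35 jig x 183.4 y -0.5 z 86.6 F(jig) [1.2 2.1 7.5] tilt [-0.     0.001 -0.001] gap 0.0 q [-0.55  0.46  0.41  1.99 -0.27  0.74  0.19]
red X [16.9 59.5 85.1]
jawplate X,Z 58 [172.9 174.5 176.3 178.4 183.7]
rail X [196.1 198.8 210.5 230.6 238.9]
orange X [-21.8  -8.4  63.9 113.1 147.9]
t 11.40 jig x 183.4 y -0.5 z 86.6 F(jig) [0.9 1.7 6.7] tilt [-0.     0.001 -0.001] gap 0.0004 q [-0.55  0.46  0.41  1.99 -0.27  0.74  0.19]
red X [18.  59.7 84.9]
jawplate X,Z 59 [172.  174.1 176.8 178.9 183. ]
rail X [195.7 199.4 210.8 232.9 238.5]
orange X [-22.   -8.4  66.  114.  147. ]
```

Emit:
arm_command(moves=[[[0.5,0,1.5],[0,0,0]],[[0.5,0,1.5],[0,0,0]]])

```text
t: 11.65
tcp_pos: [0.5229, 0.0735, 0.0852]
tcp_rot: [-2.036, -2.392, -0.001]
ft_force: [-2.7, -0.1, 9.5]
finger_gap: 0.0005
grasp_force: 4.9
```

Emit:
arm_command(moves=[[[0,0,0],[0,0,0]]])

```text
t: 11.75
tcp_pos: [0.5229, 0.0735, 0.0852]
tcp_rot: [-2.036, -2.392, -0.002]
ft_force: [-1.5, 0.8, 9.0]
finger_gap: 0.0003
grasp_force: 4.7
```

Emit:
arm_command(moves=[[[0.5,0,1],[0,0,0]],[[0.5,0,1],[0,0,0]]])

```text
t: 11.95
tcp_pos: [0.5229, 0.0738, 0.0843]
tcp_rot: [-2.037, -2.392, -0.002]
ft_force: [-3.0, -1.0, 11.4]
finger_gap: 0.0004
grasp_force: 5.6
```

Emit:
arm_command(moves=[[[0,0,0],[0,0,0]]])

```text
t: 12.05
tcp_pos: [0.5228, 0.0738, 0.0844]
tcp_rot: [-2.037, -2.392, -0.002]
ft_force: [-2.5, -0.6, 10.9]
finger_gap: 0.0002
grasp_force: 5.5
```

```bash
python3 look.py
```

```text
t 12.05 jig x 184.1 y -0.6 z 84.4 F(jig) [-0.2  2.5 10.9] tilt [-0.001  0.001 -0.   ] gap 0.0002 q [-0.55  0.47  0.41  1.99 -0.28  0.73  0.19]
red X [17.5 60.9 86.4]
jawplate X,Z 51 [173.6 175.1 176.6 178.7 184.4]
rail X [196.3 198.7 212.1 231.2 238.2]
orange X [-20.4  -8.7  66.8 113.  148.4]
```

The force is rising steeply and reads 11 N, which is the right squeeze. I'll hold for about 1 s.

Emit:
arm_command(moves=[[[0,0,0],[0,0,0]],[[0,0,0],[0,0,0]],[[0,0,0],[0,0,0]],[[0,0,0],[0,0,0]],[[0,0,0],[0,0,0]],[[0,0,0],[0,0,0]],[[0,0,0],[0,0,0]],[[0,0,0],[0,0,0]],[[0,0,0],[0,0,0]],[[0,0,0],[0,0,0]]])

```text
t: 13.1
tcp_pos: [0.5228, 0.0738, 0.0844]
tcp_rot: [-2.037, -2.392, -0.002]
ft_force: [-2.1, -0.8, 10.7]
finger_gap: 0.0005
grasp_force: 5.4
```

```bash
python3 look.py
```

```text
t 13.10 jig x 184.1 y -0.6 z 84.4 F(jig) [-0.5  2.2 10.7] tilt [-0.001  0.001 -0.   ] gap 0.0005 q [-0.55  0.47  0.41  1.99 -0.28  0.73  0.19]
red X [17.8 60.7 87. ]
jawplate X,Z 56 [172.7 175.2 177.3 179.5 184.3]
rail X [195.8 199.6 212.1 231.8 238.2]
orange X [-21.8 -10.6  66.7 115.1 146.4]
```

Emit:
arm_command(moves=[[[-2,0,-12],[0,0,0]],[[-4,0,-24],[0,0,0]],[[-5,0,-40],[0,0,0]],[[-5,0,-70],[0,0,0]],[[-40,0,-76],[0,0,0]],[[-85,0,-76],[0,0,0]],[[-130,0,-76],[0,0,0]],[[-130,0,-76],[0,0,0]],[[-130,0,-76],[0,0,0]]])

```text
t: 14.05
tcp_pos: [0.5434, -0.0562, 0.1604]
tcp_rot: [2.04, 2.388, 0.001]
ft_force: [0.2, 0.3, -0.1]
finger_gap: 0.0004
grasp_force: 0.0
```

```bash
cat >> look.py <<'E'
ns={}
for n in("side","top"):
    im=get_image(n);P=cloud(im); q=P[...,:2]*1000-O; X=q@e; Y=q@n2; Z=P[...,2]*1000; c=im["color"].astype(int);r,g,b=c[...,0],c[...,1],c[...,2]
    A=(im["range_z"]>0)&(r>70)&(r>2.5*g)&(r>2.5*b)&(Z>55)&(Z<100)&(abs(Y)<35)&(X>-60)&(X<150)
    if A.sum()>5:
        p=np.c_[X[A],Y[A],Z[A]]; print(n,"red",A.sum(),np.percentile(p,[2,10,25,50,75,90,98],axis=0).round().tolist())
        for x0 in range(-20,110,10):
            k=abs(p[:,0]-x0)<5
            if k.sum()>2: print(x0,k.sum(),p[k,2].mean().round(1),p[k,1].min().round(),p[k,1].max().round())
    cv2.imwrite("pics/z_%s.png"%n,im["color"][:,:,::-1])
i=cv2.imread("pics/z_side.png")[180:330,240:420]; j=cv2.imread("pics/z_top.png")[180:300,230:410]
cv2.imwrite("pics/c2.png",cv2.vconcat([cv2.resize(i,(600,300),interpolation=2),cv2.resize(j,(600,300),interpolation=2)]))
E
python3 look.py
```

```text
t 14.05 jig x 52.4 y -0.1 z 160.4 F(jig) [ 0.2 -0.2 -0.1] tilt [-0.     0.     0.003] gap 0.0004 q [-0.36  0.4   0.49  1.88 -0.23  0.92  0.4 ]
red X [16.4 38.4 85. ]
jawplate X,Z 58 [170.6 172.9 175.  177.7 182.4]
rail X [197.  199.5 211.1 232.1 238. ]
orange X [-23.9 -12.5  59.7 106.5 147. ]
side red 277 [[12.0, -17.0, 58.0], [21.0, -12.0, 65.0], [35.0, -6.0, 68.0], [59.0, 0.0, 70.0], [77.0, 9.0, 74.0], [83.0, 16.0, 77.0], [86.0, 19.0, 81.0]]
10 12 59.1 -5.0 3.0
20 29 66.2 -8.0 3.0
30 25 72.7 -15.0 19.0
40 50 72.3 -17.0 20.0
50 13 69.6 -16.0 20.0
60 33 68.8 -18.0 19.0
70 39 69.7 -19.0 19.0
80 66 74.1 -17.0 20.0
90 10 73.3 -8.0 18.0
```

View pics/c2.png

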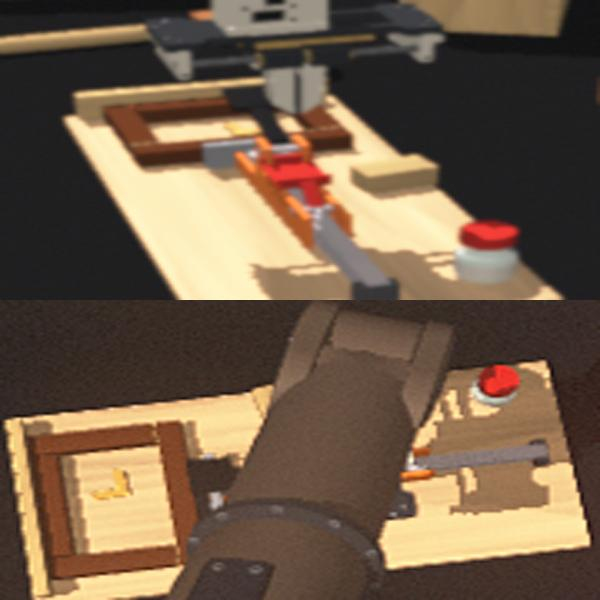

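The trough lies at jig x ≈ 34–84, with its centre at about 58 (side crop, around (290,170)) and its floor at about z 69. The joint is closed with the pad against it.

Emit:
arm_command(moves=[[[5,0,40],[0,0,0]],[[5,0,75],[0,0,0]],[[5,0,82],[0,0,0]],[[5,0,86],[0,0,0]],[[5,0,86],[0,0,0]]])

```text
t: 14.7
tcp_pos: [0.5432, -0.0497, 0.0745]
tcp_rot: [2.036, 2.392, 0.001]
ft_force: [-0.2, 0.0, 0.0]
finger_gap: 0.0002
grasp_force: 0.0
```

Emit:
arm_command(moves=[[[0,0,3],[0,0,0]],[[0,0,6],[0,0,0]],[[0,0,6],[0,0,0]]])

```text
t: 15.0
tcp_pos: [0.5432, -0.0499, 0.0682]
tcp_rot: [2.036, 2.391, 0.002]
ft_force: [1.1, 0.6, 1.1]
finger_gap: 0.0004
grasp_force: 0.8
```

Emit:
arm_command(moves=[[[0,0,2],[0,0,0]],[[0,0,3],[0,0,0]],[[0,0,3],[0,0,0]]])

```text
t: 15.3
tcp_pos: [0.5429, -0.0498, 0.0648]
tcp_rot: [2.036, 2.392, 0.001]
ft_force: [0.7, 2.5, 1.5]
finger_gap: 0.0008
grasp_force: 1.4
```

```bash
python3 look.py|grep -v "^[0-9]"
```

```text
t 15.30 jig x 58.9 y -0.7 z 64.8 F(jig) [ 2.4 -1.1  1.5] tilt [-0.001  0.    -0.   ] gap 0.0008 q [-0.31  0.52  0.42  1.97 -0.32  0.71  0.46]
red X [12.5 36.2 60.2]
jawplate X,Z 54 [170.9 172.7 174.2 176.4 180. ]
rail X [195.3 197.4 209.5 235.1 239. ]
orange X [-23.6 -15.6  40.2 108.7 146. ]
side red 137 [[13.0, -16.0, 58.0], [16.0, -12.0, 60.0], [26.0, -5.0, 62.0], [39.0, 2.0, 66.0], [42.0, 14.0, 70.0], [69.0, 18.0, 73.0], [85.0, 19.0, 74.0]]
```

Contact. I'll press a bit further, to the stop.

Emit:
arm_command(moves=[[[0,0,1],[0,0,0]],[[0,0,2],[0,0,0]],[[0,0,2],[0,0,0]]])

```text
t: 15.75
tcp_pos: [0.5429, -0.05, 0.0634]
tcp_rot: [2.037, 2.392, 0.001]
ft_force: [-2.5, 2.5, 13.9]
finger_gap: 0.0006
grasp_force: 6.9
```

Emit:
arm_command(moves=[[[0,0,1],[0,0,0]],[[0,0,1],[0,0,0]]])

```text
t: 15.95
tcp_pos: [0.5431, -0.0503, 0.063]
tcp_rot: [2.037, 2.391, 0.002]
ft_force: [-4.4, 0.7, 22.4]
finger_gap: 0.0006
grasp_force: 10.8
```

Emit:
arm_command(moves=[[[-3,0,-0.3],[0,0,0]],[[-7,0,-0.3],[0,0,0]],[[-11,0,-0.3],[0,0,0]],[[-15,0,-0.3],[0,0,0]],[[-19,0,-0.3],[0,0,0]],[[-23,0,-0.3],[0,0,0]]])

```text
t: 16.55
tcp_pos: [0.5469, -0.0727, 0.0632]
tcp_rot: [2.036, 2.391, 0.002]
ft_force: [-1.8, 3.9, 18.2]
finger_gap: 0.0007
grasp_force: 9.0
```

```bash
python3 look.py|grep -v "^[0-9]"; python3 -c "
from h import *
st()"
```

```text
t 16.55 jig x 35.6 y -1.0 z 63.2 F(jig) [ 4.1  1.2 18.2] tilt [-0.002  0.    -0.   ] gap 0.0007 q [-0.26  0.53  0.42  1.95 -0.32  0.72  0.51]
red X [-11.1  14.2  23.2]
jawplate X,Z 54 [147.4 150.  151.4 154.5 158.5]
rail X [195.2 198.1 209.4 231.2 238.4]
orange X [-47.6 -38.   17.6  87.7 132.7]
side red 137 [[-13.0, -17.0, 57.0], [-6.0, -12.0, 59.0], [2.0, -5.0, 61.0], [14.0, 2.0, 64.0], [17.0, 14.0, 69.0], [46.0, 17.0, 71.0], [59.0, 19.0, 73.0]]
-10 15 59.4 -7.0 3.0
t 16.70 jig x 34.7 y -1.1 z 63.3 F(jig) [ 0.1  2.4 16.6] tilt [-0.002 -0.001  0.001] gap 0.0003 q [-0.26  0.53  0.42  1.95 -0.32  0.72  0.51]
```

Emit:
arm_command(moves=[[[-4,0,0],[0,0,0]],[[-8,0,0],[0,0,0]],[[-12,0,0],[0,0,0]],[[-16,0,0],[0,0,0]],[[-20,0,0],[0,0,0]],[[-24,0,0],[0,0,0]],[[-27,0,0],[0,0,0]],[[-30,0,0],[0,0,0]],[[-30,0,0],[0,0,0]]])

```text
t: 17.6
tcp_pos: [0.5523, -0.1031, 0.0634]
tcp_rot: [2.036, 2.389, 0.003]
ft_force: [-0.5, 1.8, 15.0]
finger_gap: 0.0005
grasp_force: 7.7
```

```bash
python3 look.py|grep -v "^[0-9]"
```

```text
t 17.60 jig x 4.8 y -1.5 z 63.4 F(jig) [ 1.9  0.2 15. ] tilt [-0.003 -0.001  0.001] gap 0.0005 q [-0.21  0.55  0.41  1.93 -0.32  0.73  0.56]
red X [-41.5 -17.   11.6]
jawplate X,Z 47 [116.5 118.9 120.7 122.9 125.3]
rail X [196.5 198.8 211.4 233.6 237.6]
orange X [-77.1 -69.5 -13.4  56.5 105. ]
side red 148 [[-43.0, -17.0, 56.0], [-36.0, -11.0, 59.0], [-28.0, -5.0, 61.0], [-16.0, 1.0, 64.0], [-12.0, 13.0, 69.0], [19.0, 18.0, 72.0], [30.0, 18.0, 73.0]]
-20 34 68.3 -18.0 18.0
-10 41 67.3 -18.0 18.0
```

Emit:
arm_command(moves=[[[-2,0,0],[0,0,0]],[[-4,0,0],[0,0,0]],[[-4,0,0],[0,0,0]]])

```text
t: 18.05
tcp_pos: [0.5529, -0.1068, 0.0633]
tcp_rot: [2.036, 2.39, 0.003]
ft_force: [-0.1, 1.5, 15.6]
finger_gap: 0.0006
grasp_force: 7.8
```

Emit:
arm_command(moves=[[[-2,0,0],[0,0,0]],[[-4,0,0],[0,0,0]],[[-4,0,0],[0,0,0]]])

```text
t: 18.35
tcp_pos: [0.5536, -0.1107, 0.0633]
tcp_rot: [2.036, 2.39, 0.003]
ft_force: [-0.6, 2.6, 15.7]
finger_gap: 0.0008
grasp_force: 7.7
```

```bash
python3 look.py|grep -v "^[0-9]"
```

```text
t 18.35 jig x -3.0 y -1.6 z 63.3 F(jig) [ 2.7  0.2 15.7] tilt [-0.003 -0.001  0.   ] gap 0.0008 q [-0.19  0.55  0.41  1.92 -0.32  0.73  0.57]
red X [-49.1 -24.5  -4.3]
jawplate X,Z 45 [108.5 111.3 113.  114.1 116.5]
rail X [194.8 197.8 210.7 231.9 236.9]
orange X [-84.8 -78.3 -21.4  48.9  95.3]
side red 151 [[-51.0, -18.0, 56.0], [-46.0, -13.0, 59.0], [-37.0, -5.0, 61.0], [-23.0, 1.0, 65.0], [-19.0, 13.0, 69.0], [7.0, 17.0, 71.0], [23.0, 18.0, 73.0]]
-20 60 66.6 -19.0 18.0
-10 3 60.7 15.0 17.0
```

Emit:
arm_command(moves=[[[-1,0,0],[0,0,0]],[[-2,0,0],[0,0,0]],[[-2,0,0],[0,0,0]]])

```text
t: 18.8
tcp_pos: [0.5537, -0.1109, 0.0633]
tcp_rot: [2.036, 2.393, 0.004]
ft_force: [-3.0, 7.0, 18.5]
finger_gap: 0.0005
grasp_force: 9.1
```

Emit:
arm_command(moves=[[[-1,0,0],[0,0,0]],[[-2,0,0],[0,0,0]],[[-2,0,0],[0,0,0]]])

```text
t: 19.1
tcp_pos: [0.5537, -0.111, 0.0632]
tcp_rot: [-2.033, -2.393, -0.006]
ft_force: [-3.0, 11.9, 21.0]
finger_gap: 0.0006
grasp_force: 10.3
```

Emit:
arm_command(moves=[[[-1,0,0],[0,0,0]],[[-2,0,0],[0,0,0]],[[-2,0,0],[0,0,0]]])

```text
t: 19.4
tcp_pos: [0.5537, -0.1112, 0.0631]
tcp_rot: [-2.03, -2.392, -0.007]
ft_force: [-4.0, 17.4, 23.7]
finger_gap: 0.0004
grasp_force: 11.5
```

```bash
python3 look.py|grep -v "^[0-9]"
```

```text
t 19.40 jig x -3.4 y -1.6 z 63.1 F(jig) [17.8  1.2 23.7] tilt [-0.001  0.006 -0.004] gap 0.0004 q [-0.18  0.55  0.41  1.92 -0.32  0.74  0.58]
red X [-49.7 -24.5  -3.1]
jawplate X,Z 38 [109.3 111.8 113.3 114.2 117.5]
rail X [196.3 198.5 212.4 232.5 239. ]
orange X [-85.7 -77.6 -21.7  48.9  97. ]
side red 150 [[-49.0, -18.0, 56.0], [-46.0, -12.0, 59.0], [-36.0, -6.0, 61.0], [-23.0, 1.0, 65.0], [-19.0, 13.0, 69.0], [8.0, 17.0, 71.0], [23.0, 18.0, 72.0]]
-20 59 67.3 -19.0 18.0
-10 3 61.3 15.0 17.0
```

The head is against its home stop: position frozen, force rising. I'll unload sideways and lift off.

Emit:
arm_command(moves=[[[4,0,0],[0,0,0]],[[5.5,0,-2],[0,0,0]],[[5.5,0,-8],[0,0,0]],[[5.5,0,-20],[0,0,0]],[[5.5,0,-50],[0,0,0]],[[5.5,0,-100],[0,0,0]],[[-40,0,-140],[0,0,0]],[[-90,0,-140],[0,0,0]],[[-140,0,-140],[0,0,0]],[[-190,0,-140],[0,0,0]],[[-190,0,-140],[0,0,0]],[[-190,0,-140],[0,0,0]]])

```text
t: 20.75
tcp_pos: [0.5822, -0.3067, 0.2021]
tcp_rot: [-2.042, -2.387, 0.003]
ft_force: [1.2, 0.4, -0.4]
finger_gap: -0.0
grasp_force: 0.0
```

```bash
python3 look.py
```

```text
t 20.75 jig x -201.0 y 1.4 z 202.1 F(jig) [ 0.2 -1.2 -0.4] tilt [ 0.001 -0.001  0.005] gap -0.0 q [ 0.08  0.54  0.51  1.55 -0.28  1.13  0.8 ]
red X [-47.9 -22.1  22.9]
jawplate X,Z 53 [108.8 110.9 112.6 114.5 118.8]
rail X [195.1 198.4 213.9 234.4 238.8]
orange X [-84.3 -73.5  -3.   48.4  95.2]
side red 306 [[-48.0, -18.0, 57.0], [-41.0, -14.0, 64.0], [-26.0, -7.0, 67.0], [-3.0, -1.0, 69.0], [15.0, 8.0, 73.0], [21.0, 15.0, 76.0], [24.0, 18.0, 80.0]]
-20 45 70.8 -18.0 18.0
-10 12 67.5 -20.0 18.0
0 46 67.6 -19.0 17.0
10 43 68.2 -18.0 18.0
20 70 73.0 -18.0 19.0
30 3 75.9 -13.0 15.0
top red 218 [[-44.0, -19.0, 61.0], [-29.0, -15.0, 65.0], [-19.0, -9.0, 68.0], [-5.0, -2.0, 71.0], [9.0, 6.0, 75.0], [18.0, 14.0, 79.0], [26.0, 17.0, 84.0]]
-20 44 72.5 -21.0 17.0
-10 41 68.9 -20.0 16.0
0 40 70.7 -20.0 18.0
10 37 69.9 -20.0 17.0
20 25 76.4 -17.0 17.0
30 7 78.7 -12.0 17.0
```

View pics/c2.png

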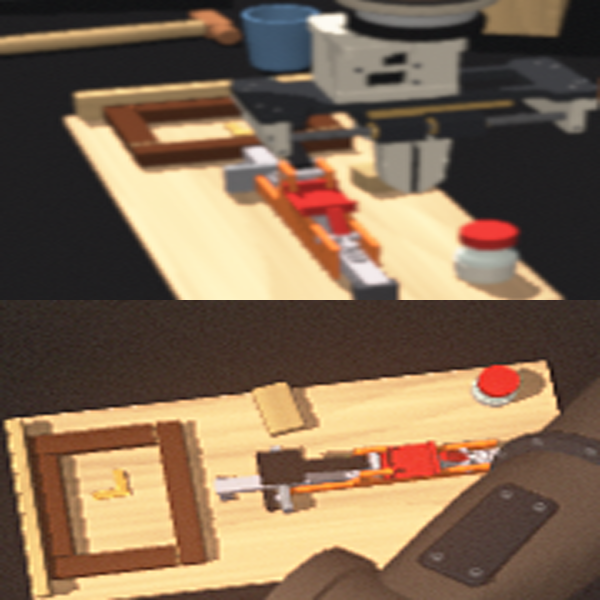

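The head is home with the jaw plate at about (275,480) in the top crop, the rail is shut against the frame at (185,490), and the bystanders are in place with the arm clear.

```bash
python3 -c "
from h import *
print(job_done())"
```

```text
the job is handed in; nothing more can be done
None
```

I handed the job in at about 21 s of robot time: the joint is closed and was held for about a second at 11 N on the trigger, the head is back at its home stop, and both levers are let go. The bystanders looked undisturbed in the last picture; no verdict came back.

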